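# Build up the flow-cell stack on the pin jig

### The arm

A 6-joint arm with a two-finger parallel gripper is mounted at the origin on the work surface. World frame = base frame: x ahead of the robot, y to its left, z up, the work surface at z = 0. Lengths are in m, angles in rad, forces in N, time in s.
With the tool pointing down it reaches from about 0.375 to 0.9 m from the base axis. Payload 3.1 kg.
Tool frame: the origin (TCP) lies midway between the tips of the shut fingers; the grasp point (between the pads) lies 19 mm behind it; z points along the fingers, y is the line along which they close (so a half turn about z gives the same grasp; the last joint's range is limited). The gripper opens to 87 mm and grips with 3 to 60 N. Pads are 19 mm wide; open, the fingers measure 117 mm over their backs; the gripper's body (75 mm by 190 mm) begins 51 mm behind the grasp point.
Start: joints at [-1.502, 0.527, 1.433, -0, 1.181, -0.178], TCP at [0.153, -0.606, 0.223] pointing down, gripper open.
Joint ranges: [-3.08, 3.08], [-0.75, 2.2], [0.22, 2.44], [-1.43, 4.57], [0, 2.65], [-2.85, 2.85]. Speed limits (rad/s): [2.79, 2.79, 3.14, 3.14, 3.14, 3.14].

### API

Orientations are given as a unit quaternion [x, y, z, w].
In Python, from rig import robot gives the robot as it stands. The module is installed in compiled form; this text tells all that it offers.
- The arm moves only by the tool play_rows, never from a script. Its arguments are lists of equal length, an entry for each row: "gripper": the closure, from -1 (fully open) to 1 (shut); "delta_pos": the shift along the tool's x, y, z in cm, a list of three; "turn": the turn, a rotation vector about the tool's x, y, z in rad, a list of three. A call has 1 to 12 rows; each row is the pose to reach, as a shift and turn from the pose commanded when the call began, along the tool's axes at that moment; what a row does not reach only later rows make up. A row lasts 1/8 s, in which the tool goes at most 62.5 mm and 10.7 degrees, less where a joint would pass 70% of its speed; a pose out of reach is approached as far as the arm can. A call with a gripper value outside its range is refused whole. The fingers move at their own pace and stop on an object; "squeeze" is the grip in N (left out, the last holds). Time passes only in rows, so rows that repeat a pose let the fingers close. It gives the time, the measured TCP pose, the force, the opening and the grip force at its end, in the units of the state.
- robot.get_obs(): the state, without advancing time (a new reading comes with each control period).
- robot.camera(name): name is "scene" or "side" or "wrist"; returns a dict with "color" (384x512x3 uint8, red, green, blue), "vfov" (degrees; the focal length in pixels is half the picture's height over the tangent of half this angle, whatever the lens; pixels are square), "cx", "cy" (the principal point, pixels), "R" (3x3) and "t" (3): a world point X has camera coordinates R X + t. Camera axes: x right, y down, z forward; pixel columns grow to the right and rows downward; lengths in m; the calibration is good to about 2 mm. A picture is of the moment at which its call begins. There is no depth.
- robot.hand_in(): hands the job in; it is judged then, once.
The state is a dict: "time": time; "q": joint angles; "joint_velocities": joint speeds; "joint_torque": joint torques, N m; "position": TCP position; "tool_rot": TCP orientation; "ft_force": force on the tool from outside, world axes, zero at the start; "moment": the same for the moment, N m; "grip_width": finger opening in m; "grip_force": force on a finger pad.
Only numpy, scipy, OpenCV 4.12 (cv2) and the standard library are available. Lean on these libraries where they do the work, as an engineer would, in place of code of your own. Each camera call takes 0.05 s, during which the arm holds its last target. There are 200 camera calls.

### The job

Build the flow-cell stack on the assembly jig: lower every frame plate lying on the bench over the jig's two pins, without letting it drop, so that they all lie flush on one another on the seat; then slide one spacer sleeve over each pin, fully down onto the plates. When both sleeves are down, turn the clamp knob clockwise until it clicks past its detent and stays there, and leave the amber jar, the column and the bottle cap undisturbed.

Things in the scene. Friction and masses are not known exactly. Their poses are not given: they have to be found in the camera images.
- jig: Fixed assembly jig on the bench: grey painted foot 90 (x) x 270 (y) x 30 mm high, carrying a dark steel seat 44 (x) x 150 (y) mm whose top is 42 mm above the bench, two upright steel pins and, at its +y end, the clamp knob. Origin on the bench midway between the pins; y runs along the row of pins towards the knob, z up. The foot reaches from y = -90 to +180 mm, the knob's axis is at y = +135 mm.
- seat (a point): Centre of the top of the jig's seat, midway between the pins, 42 mm above the bench; axes as the jig. The plates' undersides rest here (the first at 0, each further plate 12 mm higher).
- pin_a (a point): Centre of the top of the pin at jig y = -50 mm. Both pins are 14 mm in diameter, stand 70 mm above the seat, and the last 7 mm taper to 8 mm diameter.
- pin_b (a point): Centre of the top of the other pin, at jig y = +50 mm (the one nearer the knob).
- knob_grip (a point): Point on the knob's vertical axis to grip it at, 76 mm above the bench (36 mm above the knob's underside). Black knob: round skirt 50 mm diameter with, on top of it, a bar grip 66 mm long (along this point's x axis), 16 mm thick (its y), reaching from 56 to 88 mm above the bench. The axes turn with the knob; z up.
- clamp_knob (a joint): Angle of the clamp knob, rad, growing clockwise seen from above, range 0 to 1.45; at 0 the bar lies along the jig's x. A sprung detent resists with up to about 0.15 N m, its crest is at 0.75 rad; short of it the knob springs back to about 0.15, past it it snaps on by itself and stays at about 1.35.
- plate1: Loose aluminium frame plate, 50 (x) x 140 (y) x 12 mm thick, 0.3 kg, with two 17 mm through holes at y = -50 and +50 mm and a rectangular window 24 (x) x 48 (y) mm in the middle; usable either way round. Origin at the centre of its underside, z up. Plates are identical; it may be absent (then None).
- plate2: Loose aluminium frame plate, 50 (x) x 140 (y) x 12 mm thick, 0.3 kg, with two 17 mm through holes at y = -50 and +50 mm and a rectangular window 24 (x) x 48 (y) mm in the middle; usable either way round. Origin at the centre of its underside, z up. Plates are identical; it may be absent (then None).
- plate3: Loose aluminium frame plate, 50 (x) x 140 (y) x 12 mm thick, 0.3 kg, with two 17 mm through holes at y = -50 and +50 mm and a rectangular window 24 (x) x 48 (y) mm in the middle; usable either way round. Origin at the centre of its underside, z up. Plates are identical; it may be absent (then None).
- sleeve1: Loose steel spacer sleeve standing upright: outer diameter 40, bore 18, height 28 mm. Origin at the centre of its underside, z along the bore. The two sleeves are identical, either fits either pin.
- sleeve2: Loose steel spacer sleeve standing upright: outer diameter 40, bore 18, height 28 mm. Origin at the centre of its underside, z along the bore. The two sleeves are identical, either fits either pin.
- solvent_jar: Amber solvent jar with blue cap, 76 mm diameter, 80 mm tall, standing on the bench; leave alone. Origin at the centre of its underside.
- column: Steel chromatography column with bolted flanges lying on a low cradle, 224 mm long along its x, 68 mm diameter; leave alone. Origin under its middle.
- bottle_cap: Blue bottle cap, 48 mm diameter, 25 mm high, lying on the bench; leave alone. Origin at the centre of its underside.
Mind the look-alikes: they are no part of the job. Leave any green look-alike of the sleeve1 alone.

How it is judged:
By the outcome, as a careful person would: the job done as asked, in the order asked, and still so for the second after the job is handed in, with the robot touching nothing.
Of plate1, plate2, plate3 only 2 to 3 are there at a start; the rules pass over those that are not, and their reading is None.
At some moment in a run one of plate1, plate2, plate3, sleeve1, sleeve2 may be knocked a few centimetres aside while the robot is not near it.
It also fails if it takes over 210 s, if anything falls off the work surface, if the arm or the gripper's body presses on something with over 40 N, if the wrist force passes 120 N, or if a joint passes its speed limit or range.

## Working session

There is one attempt and no reset: what is moved stays moved. The work goes in short steps, Python scripts to look and compute and a tool call to move; the robot and the scene stay as the last step left them, time stands still between calls to the robot, and variables do not carry over. Pictures are saved under pics/ and viewed, at most 14 in all, crops included, and the job is handed in when it is done.

Besides the shell and the picture viewer there is one more tool, called as name(argument=value, ...) on one line, values as JSON. play_rows: Moves the arm, as the interface text tells. Its arguments: {"type":"object","properties":{"gripper":{"type":"array","items":{"type":"number"}},"delta_pos":{"type":"array","items":{"type":"array","items":{"type":"number"}}},"turn":{"type":"array","items":{"type":"array","items":{"type":"number"}}},"squeeze":{"type":"number"}},"required":["gripper","delta_pos","turn"]}

```bash
mkdir -p pics
cat > h.py <<'E'
import numpy as np, cv2
from rig import robot
from scipy.spatial.transform import Rotation as Rn
def K(c):
    f=384/2/np.tan(np.radians(c["vfov"])/2); return f,c["cx"],c["cy"]
def pix2w(c,uv,z):
    f,cx,cy=K(c); R=np.array(c["R"]);t=np.array(c["t"])
    d=R.T@np.array([(uv[0]-cx)/f,(uv[1]-cy)/f,1]); o=-R.T@t
    return o+d*(z-o[2])/d[2]
def w2pix(c,X):
    f,cx,cy=K(c); p=np.array(c["R"])@np.array(X)+np.array(c["t"]); return np.array([f*p[0]/p[2]+cx,f*p[1]/p[2]+cy])
def save(c,n): cv2.imwrite('pics/'+n,c["color"][:,:,::-1])
E
python3 - <<'E'
from h import *
import pickle
d={}
for n in("scene","side","wrist"):
    c=robot.camera(n); d[n]=c; print(n,c["vfov"],c["cx"],c["cy"],-np.array(c["R"]).T@c["t"])
pickle.dump(d,open('c0.pkl','wb'))
cv2.imwrite('pics/a.png',cv2.resize(d["scene"]["color"],(800,600),interpolation=cv2.INTER_CUBIC)[:,:,::-1])
cv2.imwrite('pics/b.png',cv2.resize(d["side"]["color"],(800,600),interpolation=cv2.INTER_CUBIC)[:,:,::-1])
o=robot.get_obs(); print(o)
E
```

```text
scene 46.97889215026848 251.47721413076502 193.63364229505717 [ 1.4249358  -0.03344229  0.75002332]
side 47.70124866747987 253.04902326598716 191.25960007458946 [0.54911529 0.88225339 0.70479349]
wrist 61.6147118065414 256.68005007723247 189.61030230773102 [ 0.2302485  -0.58640103  0.38263065]
{'time': 0.15, 'q': array([-1.50150243e+00,  5.28264446e-01,  1.43365162e+00, -1.53758916e-05,
        1.18138201e+00, -1.78501987e-01]), 'joint_velocities': array([ 0.00062131, -0.00296083, -0.00542537,  0.00145832,  0.00015821,
        0.00067899]), 'joint_torque': array([ 6.68584307e-04, -4.40430522e+01, -1.76843137e+01,  6.33461564e-02,
        5.52573160e-02, -9.05757679e-05]), 'position': array([ 0.15327451, -0.60531416,  0.22177528]), 'tool_rot': array([ 9.92333741e-01,  1.23584056e-01,  3.94391393e-05, -8.51829542e-04]), 'ft_force': array([ 0.80983342, -1.16909367,  0.4532109 ]), 'moment': array([ 0.03526428, -0.03803707, -0.06207461]), 'grip_force': 0.0, 'grip_width': 0.08711527582754934}
```

View pics/a.png

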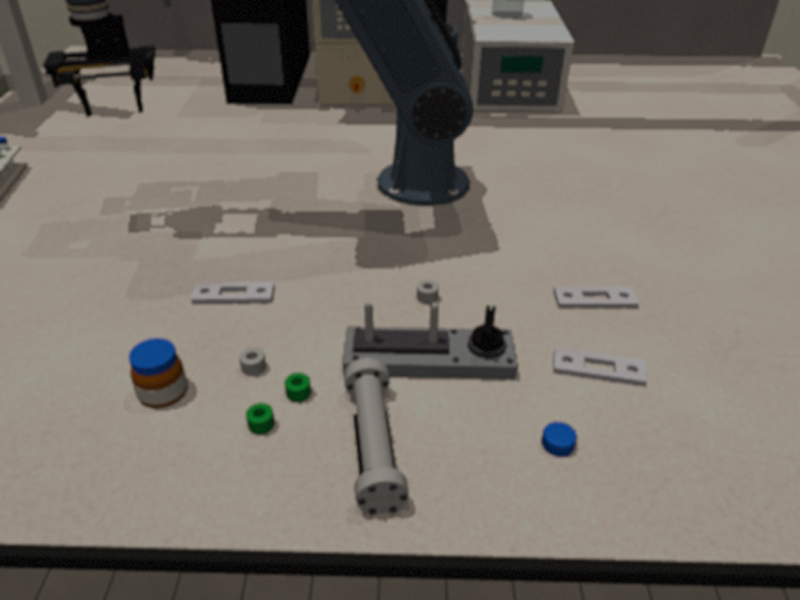

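View pics/b.png

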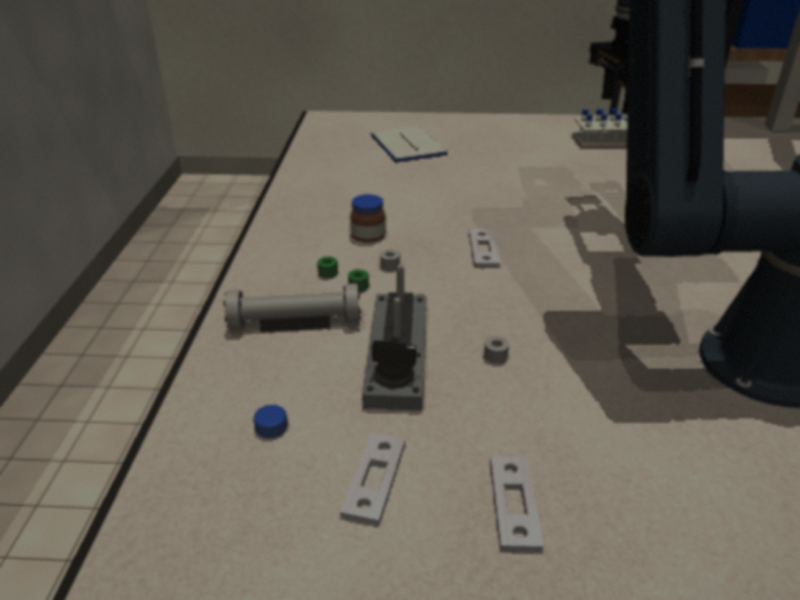

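Scene picture (800x600): three plates at about (233,292), (597,297), (600,366). The grey sleeves are at (427,291) and (252,361), the pin tops at (369,306) and (434,306), and the knob at (488,335). The two green rings are decoys. The column's end sits right next to the jig's far side near pin_a. The side view agrees.

Run:
```python
from h import *
import pickle
d=pickle.load(open('c0.pkl','rb'))
s=0.64
S={'plL holes':[(205,291,.012),(261,291,.012)],'plR1':[(569,296,.012),(626,296,.012)],'plR2':[(568,359,.012),(632,368,.012)],
'slv':[(427,286,.028),(252,355,.028)],'pins':[(369,306,.112),(434,306,.112)],'knob':[(489,325,.07)],'jar':[(154,350,.08)],'cap':[(560,434,.025)],'colends':[(367,362,.05),(382,485,.05)],'green':[(298,380,.028),(260,411,.028)]}
D={'plL holes':[(481,234,.012),(487,260,.012)],'plR1':[(511,468,.012),(520,531,.012)],'plR2':[(384,446,.012),(364,504,.012)],
'slv':[(496,344,.028),(390,255,.028)],'pins':[(401,268,.112)],'knob':[(396,352,.088)],'jar':[(368,203,.08)],'cap':[(270,414,.025)],'colends':[(235,305,.05),(350,300,.05)]}
for k in S:
    print(k,[pix2w(d['scene'],(u*s,v*s),z)[:2].round(3) for u,v,z in S[k]],[pix2w(d['side'],(u*s,v*s),z)[:2].round(3) for u,v,z in D.get(k,[])])
o=robot.get_obs()
c=d['wrist'];T=Rn.from_quat(o['tool_rot']).as_matrix()
R=np.array(c['R']);p=-R.T@c['t']
print('cam in tool',T.T@(p-o['position']), (T.T@R.T).round(4)); print(T.round(3))
```

```text
plL holes [array([ 0.45 , -0.392]), array([ 0.447, -0.293])] [array([ 0.442, -0.387]), array([ 0.436, -0.281])]
plR1 [array([0.444, 0.254]), array([0.441, 0.355])] [array([0.434, 0.256]), array([0.431, 0.355])]
plR2 [array([0.609, 0.224]), array([0.627, 0.32 ])] [array([0.605, 0.225]), array([0.623, 0.325])]
slv [array([0.444, 0.003]), array([ 0.633, -0.271])] [array([0.438, 0.01 ]), array([ 0.627, -0.264])]
pins [array([ 0.611, -0.089]), array([0.608, 0.008])] [array([ 0.596, -0.08 ])]
knob [array([0.599, 0.095])] [array([0.594, 0.113])]
jar [array([ 0.684, -0.398])] [array([ 0.68 , -0.385])]
cap [array([0.778, 0.182])] [array([0.771, 0.184])]
colends [array([ 0.668, -0.09 ]), array([ 0.89 , -0.059])] [array([ 0.877, -0.048]), array([ 0.684, -0.072])]
green [array([ 0.686, -0.192]), array([ 0.75 , -0.238])] []
cam in tool [ 0.07930808  0.00027391 -0.16083316] [[-2.000e-04 -9.577e-01 -2.876e-01]
 [ 1.000e+00 -3.000e-04  3.000e-04]
 [-4.000e-04 -2.876e-01  9.577e-01]]
[[ 0.969  0.245 -0.   ]
 [ 0.245 -0.969  0.002]
 [ 0.    -0.002 -1.   ]]
```

```bash
cat >> h.py <<'E'
def go(p,yaw):
    """deltas (cm, rotvec) in tool axes from the measured pose to p, tool down, tool x at yaw"""
    o=robot.get_obs(); T=Rn.from_quat(o['tool_rot'])
    G=Rn.from_matrix(np.array([[np.cos(yaw),np.sin(yaw),0],[np.sin(yaw),-np.cos(yaw),0],[0,0,-1]]))
    print('t',round(o['time'],2),'pos',o['position'].round(4),'F',o['ft_force'].round(1),'M',o['moment'].round(2),'w',round(o['grip_width'],4),'q6',o['q'][[0,5]].round(2))
    print('delta cm',(T.inv().apply(np.array(p)-o['position'])*100).round(2),'turn',(T.inv()*G).as_rotvec().round(3))
E
python3 - <<'E'
from h import *
go([.446,-.338,.15],np.pi/2)
go([.57,-.04,.27],np.pi/2)
E
```

```text
t 0.15 pos [ 0.1533 -0.6053  0.2218] F [ 0.8 -1.2  0.5] M [ 0.04 -0.04 -0.06] w 0.0871 q6 [-1.5  -0.18]
delta cm [ 34.93 -18.72   7.22] turn [-1.000e-03 -1.000e-03 -1.323e+00]
t 0.15 pos [ 0.1533 -0.6053  0.2218] F [ 0.8 -1.2  0.5] M [ 0.04 -0.04 -0.06] w 0.0871 q6 [-1.5  -0.18]
delta cm [ 54.27 -44.59  -4.73] turn [-1.000e-03 -1.000e-03 -1.323e+00]
```

Jig survey first, from high above.

play_rows(gripper=[-1, -1, -1, -1, -1, -1, -1, -1, -1, -1, -1, -1], delta_pos=[[5, -3, -3], [10, -7, -5], [15, -11, -5], [20, -15, -5], [25, -19, -5], [30, -23, -5], [35, -27, -5], [40, -31, -5], [45, -35, -5], [50, -40, -5], [54.3, -44.6, -5], [54.3, -44.6, -5]], turn=[[0, 0, -0.12], [0, 0, -0.25], [0, 0, -0.38], [0, 0, -0.5], [0, 0, -0.62], [0, 0, -0.75], [0, 0, -0.87], [0, 0, -1.0], [0, 0, -1.12], [0, 0, -1.25], [0, 0, -1.323], [0, 0, -1.323]])

```text
time: 1.65
position: [0.5713, -0.0371, 0.2722]
tool_rot: [0.706, 0.709, 0.0, -0.0]
ft_force: [0.2, -2.6, -0.1]
grip_width: 0.0867
grip_force: 0.0
```

play_rows(gripper=[-1, -1, -1, -1], delta_pos=[[0, 0, 0], [0, 0, 0], [0, 0, 0], [0, 0, 0]], turn=[[0, 0, 0], [0, 0, 0], [0, 0, 0], [0, 0, 0]])

```text
time: 2.15
position: [0.57, -0.0415, 0.2727]
tool_rot: [0.708, 0.706, -0.0, 0.0]
ft_force: [0.4, 0.1, 0.7]
grip_width: 0.087
grip_force: 0.0
```

Run:
```python
from h import *
import pickle
c=robot.camera('wrist'); pickle.dump(c,open('c1.pkl','wb'))
cv2.imwrite('pics/c.png',cv2.resize(c["color"],(800,600),interpolation=cv2.INTER_CUBIC)[:,:,::-1])
go([.446,-.338,.15],np.pi/2)
```

```text
t 2.2 pos [ 0.5701 -0.0413  0.2727] F [0.3 0.3 0.2] M [-0.02 -0.1  -0.  ] w 0.0867 q6 [-0.27 -0.27]
delta cm [-29.69 -12.36  12.27] turn [-0.     0.    -0.002]
```

View pics/c.png

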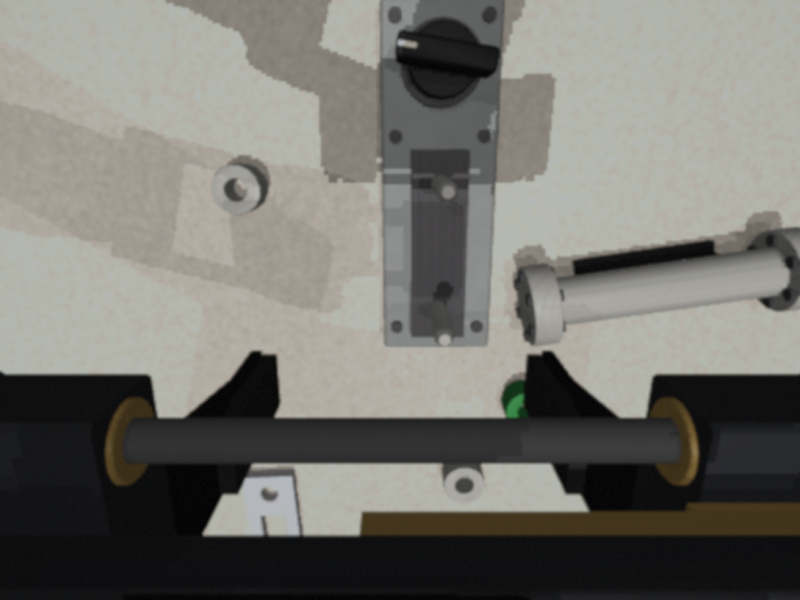

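Wrist picture: pin tops at (447,191) and (445,338), the near foot edge from (384,346) to (487,346), the knob bar centred near (447,53), sleeves at (239,188) and (464,485), and the column end flange at (540,305).

Run:
```python
from h import *
import pickle
c=pickle.load(open('c1.pkl','rb')); s=.64
P=lambda u,v,z: pix2w(c,((u+.5)*s-.5,(v+.5)*s-.5),z).round(4)[:2]
a,b=P(445,339,.112),P(448,191,.112); print('pins',a,b,np.linalg.norm(b-a),'mid',(a+b)/2,'jig yaw of y-axis',np.degrees(np.arctan2(*(b-a)[::-1])))
print('foot corners',P(384,346,.03),P(487,346,.03)); 
print('foot far edges z.03 at row 20', P(381,20,.03),P(503,20,.03))
print('seat corners',P(411,336,.042),P(464,336,.042),P(411,151,.042),P(469,151,.042))
print('bolts',P(397,326,.03),P(476,326,.03),P(396,136,.03),P(484,136,.03),P(395,14,.03),P(489,14,.03))
print('knob bar ends',P(399,44,.088),P(497,60,.088))
print('sleeve',P(239,187,.028),P(464,485,.028))
im=c['color']; crops=[im[int(r*s)-20:int(r*s)+20,int(q*s)-20:int(q*s)+20] for q,r in((445,338),(447,191))]
cv2.imwrite('pics/d.png',cv2.resize(np.hstack(crops),(800,400),interpolation=cv2.INTER_NEAREST)[:,:,::-1])
```

```text
pins [ 0.6001 -0.0899] [0.5996 0.0097] 0.09960125501217341 mid [ 0.59985 -0.0401 ] jig yaw of y-axis 90.28762699906007
foot corners [ 0.5552 -0.1287] [ 0.6441 -0.1289]
foot far edges z.03 at row 20 [0.556  0.1235] [0.6437 0.1233]
seat corners [ 0.5782 -0.1149] [ 0.6223 -0.115 ] [0.5777 0.0331] [0.621 0.033]
bolts [ 0.5665 -0.1104] [ 0.6338 -0.1105] [0.5664 0.044 ] [0.6337 0.0439] [0.5661 0.1273] [0.6335 0.1272]
knob bar ends [0.5691 0.0977] [0.6306 0.0885]
sleeve [0.4422 0.0059] [ 0.6293 -0.2718]
```

View pics/d.png

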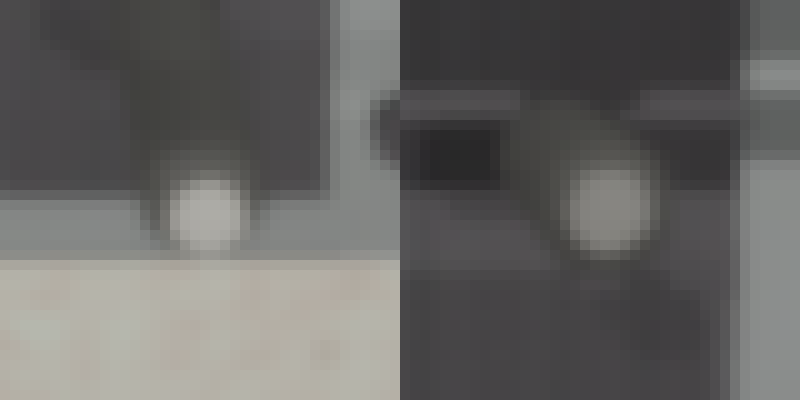

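play_rows(gripper=[-1, -1, -1, -1, -1, -1, -1, -1, -1, -1, -1], delta_pos=[[-5, -2, 2], [-10, -4, 4], [-15, -6, 6], [-20, -8, 8], [-25, -10, 10], [-29.7, -12.4, 12.3], [-29.7, -12.4, 12.3], [-29.7, -12.4, 12.3], [-29.7, -12.4, 12.3], [-29.7, -12.4, 12.3], [-29.7, -12.4, 12.3]], turn=[[0, 0, 0], [0, 0, 0], [0, 0, 0], [0, 0, 0], [0, 0, 0], [0, 0, 0], [0, 0, 0], [0, 0, 0], [0, 0, 0], [0, 0, 0], [0, 0, 0]])

```text
time: 3.58
position: [0.4469, -0.3366, 0.15]
tool_rot: [0.707, 0.708, -0.0, 0.0]
ft_force: [0.5, 0.2, -0.0]
grip_width: 0.087
grip_force: 0.0
```

```bash
cat >> h.py <<'E'
def plate(c,guess,z=.012,show=None,half=.1):
    """rectify wrist view at height z around guess (1 px = 0.5 mm; cols=+x, rows=-y), fit the white plate"""
    n=int(half*4000); g=[]
    for dx,dy in((0,0),(n,0),(n,n),(0,n)):
        g.append(w2pix(c,[guess[0]-half+dx*.0005,guess[1]+half-dy*.0005,z]))
    M=cv2.getPerspectiveTransform(np.float32(g),np.float32([(0,0),(n,0),(n,n),(0,n)]))
    im=cv2.warpPerspective(c['color'],M,(n,n),flags=cv2.INTER_CUBIC)
    if show: cv2.imwrite('pics/'+show,im[:,:,::-1])
    return im
def tow(guess,uv,half=.1): return np.array([guess[0]-half+uv[0]*.0005,guess[1]+half-uv[1]*.0005])
E
python3 - <<'E'
from h import *
import pickle
c=robot.camera('wrist'); pickle.dump(c,open('c2.pkl','wb'))
im=plate(c,(.446,-.338),show='e.png')
hsv=cv2.cvtColor(im,cv2.COLOR_RGB2HSV)
for p in((200,100),(200,300),(30,30),(150,200)): print(p,im[p[1],p[0]])
go([.446,-.338,.15],np.pi/2)
E
```

```text
(200, 100) [139 137 138]
(200, 300) [172 166 157]
(30, 30) [167 160 151]
(150, 200) [164 162 162]
t 3.62 pos [ 0.4468 -0.3368  0.1499] F [-0.5  0.6 -0.2] M [-0.03 -0.1  -0.02] w 0.0874 q6 [-0.85 -0.85]
delta cm [-0.12 -0.08 -0.01] turn [0.    0.    0.001]
```

View pics/e.png

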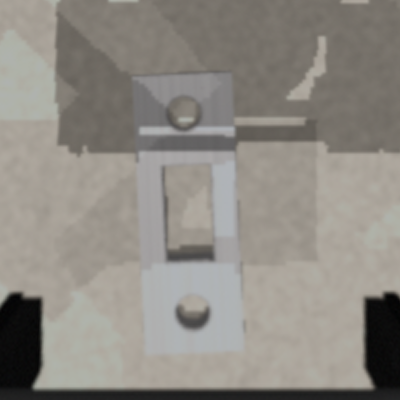

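Rectified view at 0.5 mm/px: plate corners at (133,74), (232,72), (244,352) and (146,354), so 49.5 x 140 mm, which matches. The centre is (0.4403, -0.3442) with a yaw of +2.6°.

Run:
```python
from h import *
go([.4403,-.3442,.004],np.pi/2+.045)
```

```text
t 3.62 pos [ 0.4468 -0.3368  0.1499] F [-0.5  0.6 -0.2] M [-0.03 -0.1  -0.02] w 0.0874 q6 [-0.85 -0.85]
delta cm [-0.73 -0.66 14.59] turn [ 0.     0.    -0.044]
```

play_rows(gripper=[-1, -1, -1, -1, -1, -1, -1, -1, 1, 1, 1, 1], delta_pos=[[-0.73, -0.66, 3], [-0.73, -0.66, 7], [-0.73, -0.66, 10], [-0.73, -0.66, 12], [-0.73, -0.66, 13.5], [-0.73, -0.66, 14.4], [-0.73, -0.66, 14.6], [-0.73, -0.66, 14.6], [-0.73, -0.66, 14.6], [-0.73, -0.66, 14.6], [-0.73, -0.66, 14.6], [-0.73, -0.66, 14.6]], turn=[[0, 0, -0.044], [0, 0, -0.044], [0, 0, -0.044], [0, 0, -0.044], [0, 0, -0.044], [0, 0, -0.044], [0, 0, -0.044], [0, 0, -0.044], [0, 0, -0.044], [0, 0, -0.044], [0, 0, -0.044], [0, 0, -0.044]], squeeze=30)

```text
time: 5.12
position: [0.4398, -0.3447, 0.0037]
tool_rot: [0.691, 0.722, -0.0, 0.0]
ft_force: [-0.2, 0.2, -0.3]
grip_width: 0.0546
grip_force: 0.0
```

Run:
```python
from h import *
go([.5998,-.0400,.18],np.pi/2)
```

```text
t 5.12 pos [ 0.4398 -0.3447  0.0037] F [-0.2  0.2 -0.3] M [-0.02 -0.09 -0.  ] w 0.0546 q6 [-0.86 -0.91]
delta cm [ 29.73  17.33 -17.63] turn [0.    0.    0.044]
```

play_rows(gripper=[1, 1, 1, 1, 1, 1, 1, 1, 1, 1, 1, 1], delta_pos=[[0, 0, 0], [0, 0, 0], [0, 0, 0], [0, 0, 0], [0, 0, -1], [0, 0, -3], [0, 0, -6], [0, 0, -10], [0, 0, -14], [0, 0, -17.6], [0, 0, -17.6], [0, 0, -17.6]], turn=[[0, 0, 0], [0, 0, 0], [0, 0, 0], [0, 0, 0], [0, 0, 0], [0, 0, 0], [0, 0, 0], [0, 0, 0], [0, 0, 0], [0, 0, 0], [0, 0, 0], [0, 0, 0]])

```text
time: 6.62
position: [0.4388, -0.3435, 0.1783]
tool_rot: [0.691, 0.722, 0.0, -0.001]
ft_force: [-1.0, -0.4, -4.3]
grip_width: 0.0494
grip_force: 30.0
```

play_rows(gripper=[1, 1, 1, 1, 1, 1, 1, 1, 1, 1, 1, 1], delta_pos=[[2, 1, 0], [5, 3, 0], [9, 5.5, 0], [13, 8, 0], [17, 10, 0], [21, 12.5, 0], [25, 15, 0], [28, 16.5, 0], [29.4, 17.2, 0], [29.7, 17.3, 0], [29.7, 17.3, 0], [29.7, 17.3, 0]], turn=[[0, 0, 0.01], [0, 0, 0.02], [0, 0, 0.03], [0, 0, 0.044], [0, 0, 0.044], [0, 0, 0.044], [0, 0, 0.044], [0, 0, 0.044], [0, 0, 0.044], [0, 0, 0.044], [0, 0, 0.044], [0, 0, 0.044]])

```text
time: 8.12
position: [0.599, -0.0416, 0.1794]
tool_rot: [0.708, 0.707, -0.0, -0.0]
ft_force: [-0.1, 0.4, -3.2]
grip_width: 0.0497
grip_force: 30.0
```

Run:
```python
from h import *
import pickle
c=robot.camera('wrist'); pickle.dump(c,open('c3.pkl','wb'))
cv2.imwrite('pics/f.png',cv2.resize(c["color"],(800,600),interpolation=cv2.INTER_CUBIC)[:,:,::-1])
go([.5998,-.0400,.18],np.pi/2)
```

```text
t 8.18 pos [ 0.5992 -0.0415  0.1796] F [-0.7 -0.4 -3.8] M [-0.03 -0.07 -0.01] w 0.0494 q6 [-0.25 -0.25]
delta cm [ 0.15  0.06 -0.04] turn [-0.     0.    -0.002]
```

View pics/f.png

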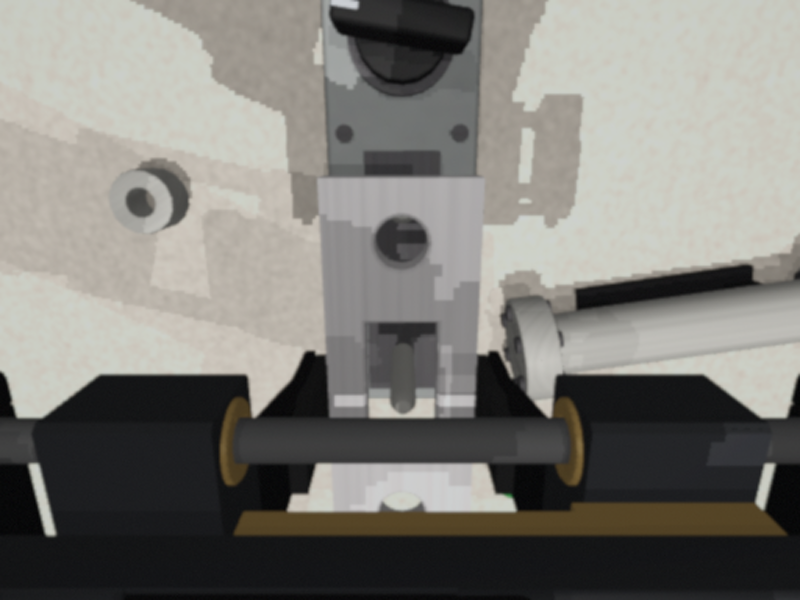

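Plate held level: its front edge runs from (319,178) to (484,178), and the +y hole is at (402,240). Pin a's top shows through the window at (402,403).

Run:
```python
from h import *
import pickle
c=pickle.load(open('c3.pkl','rb')); s=.64
P=lambda u,v,z: pix2w(c,((u+.5)*s-.5,(v+.5)*s-.5),z).round(4)[:2]
for z in (.1876,):
  print('hole b',P(402,240,z),'edge',P(319,178,z),P(484,178,z),'window',P(366,322,z),P(439,322,z))
print('pin a',P(402,405,.112))
```

```text
hole b [0.5995 0.0095] edge [0.575  0.0281] [0.6238 0.028 ] window [ 0.5879 -0.0172] [ 0.6114 -0.0172]
pin a [ 0.5995 -0.0889]
```

play_rows(gripper=[1, 1, 1, 1, 1, 1, 1, 1, 1, 1, 1, 1], delta_pos=[[0.14, 0.05, 1], [0.14, 0.05, 3], [0.14, 0.05, 5], [0.14, 0.05, 5.8], [0.14, 0.05, 6.2], [0.14, 0.05, 6.5], [0.14, 0.05, 6.8], [0.14, 0.05, 7.1], [0.14, 0.05, 7.4], [0.14, 0.05, 7.7], [0.14, 0.05, 8.0], [0.14, 0.05, 8.0]], turn=[[0, 0, 0], [0, 0, 0], [0, 0, 0], [0, 0, 0], [0, 0, 0], [0, 0, 0], [0, 0, 0], [0, 0, 0], [0, 0, 0], [0, 0, 0], [0, 0, 0], [0, 0, 0]])

```text
time: 9.68
position: [0.6, -0.0391, 0.0992]
tool_rot: [0.707, 0.707, -0.0, -0.0]
ft_force: [0.2, -1.5, -4.4]
grip_width: 0.0493
grip_force: 30.0
```

play_rows(gripper=[1, 1, 1, 1, 1, 1, 1, 1, 1, 1, 1, 1], delta_pos=[[-0.08, 0, 0.6], [-0.08, 0, 1.2], [-0.08, 0, 1.8], [-0.08, 0, 2.4], [-0.08, 0, 3.0], [-0.08, 0, 3.6], [-0.08, 0, 4.2], [-0.08, 0, 4.6], [-0.08, 0, 4.9], [-0.08, 0, 5.1], [-0.08, 0, 5.2], [-0.08, 0, 5.3]], turn=[[0, 0, 0], [0, 0, 0], [0, 0, 0], [0, 0, 0], [0, 0, 0], [0, 0, 0], [0, 0, 0], [0, 0, 0], [0, 0, 0], [0, 0, 0], [0, 0, 0], [0, 0, 0]])

```text
time: 11.18
position: [0.6002, -0.0397, 0.0467]
tool_rot: [0.707, 0.707, 0.0, 0.0]
ft_force: [-0.3, 0.6, -3.7]
grip_width: 0.0499
grip_force: 30.0
```

play_rows(gripper=[1, 1, 1, 1, 1, 1], delta_pos=[[0, 0, 0.05], [0, 0, 0.1], [0, 0, 0.15], [0, 0, 0.18], [0, 0, 0.18], [0, 0, 0.18]], turn=[[0, 0, 0], [0, 0, 0], [0, 0, 0], [0, 0, 0], [0, 0, 0], [0, 0, 0]])

```text
time: 11.92
position: [0.6001, -0.0397, 0.0456]
tool_rot: [0.707, 0.707, 0.0, 0.0]
ft_force: [-3.1, 1.0, 5.5]
grip_width: 0.0499
grip_force: 30.0
```

play_rows(gripper=[-0.5, -0.5, -0.5, -0.5, -0.5, -0.5, -0.5, -0.5, -0.5, -1, -1, -1], delta_pos=[[0, 0, 0.1], [0, 0, 0.1], [0, 0, 0.1], [0, 0, 0.1], [0, 0, -0.5], [0, 0, -2], [0, 0, -5], [0, 0, -9], [0, 0, -14], [2, 0, -19], [5, -1, -21.4], [10, -2, -21.4]], turn=[[0, 0, 0], [0, 0, 0], [0, 0, 0], [0, 0, 0], [0, 0, 0], [0, 0, 0], [0, 0, 0], [0, 0, 0], [0, 0, 0], [0, 0, 0], [0, 0, 0], [0, 0, 0]])

```text
time: 13.42
position: [0.5818, 0.06, 0.2631]
tool_rot: [0.708, 0.706, 0.003, 0.003]
ft_force: [0.3, -0.2, -0.9]
grip_width: 0.0842
grip_force: 0.0
```

play_rows(gripper=[-1, -1, -1, -1, -1, -1, -1, -1, -1], delta_pos=[[5, -1.5, 0], [10, -3, 0], [15, -4.5, 0], [20, -5.5, 0], [20, -5.5, 0], [20, -5.5, 0], [20, -5.5, 0], [20, -5.5, 0], [20, -5.5, 0]], turn=[[0, 0, 0], [0, 0, 0], [0, 0, 0], [0, 0, 0], [0, 0, 0], [0, 0, 0], [0, 0, 0], [0, 0, 0], [0, 0, 0]])

```text
time: 14.55
position: [0.5253, 0.2595, 0.2587]
tool_rot: [0.708, 0.707, -0.0, -0.0]
ft_force: [0.1, -0.1, 0.2]
grip_width: 0.0868
grip_force: 0.0
```

Run:
```python
from h import *
import pickle
c=robot.camera('wrist'); pickle.dump(c,open('c4.pkl','wb'))
im=np.hstack([plate(c,(.439,.305)),plate(c,(.616,.273))])
cv2.imwrite('pics/g.png',im[:,:,::-1])
s=robot.camera('scene'); pickle.dump(s,open('s4.pkl','wb'))
go([.439,.305,.004],np.pi/2)
```

```text
t 14.65 pos [0.5252 0.2598 0.2587] F [0.2 0.1 0.5] M [-0.03 -0.13 -0.02] w 0.0871 q6 [0.27 0.27]
delta cm [ 4.51 -8.62 25.47] turn [-0.     0.    -0.001]
```

View pics/g.png

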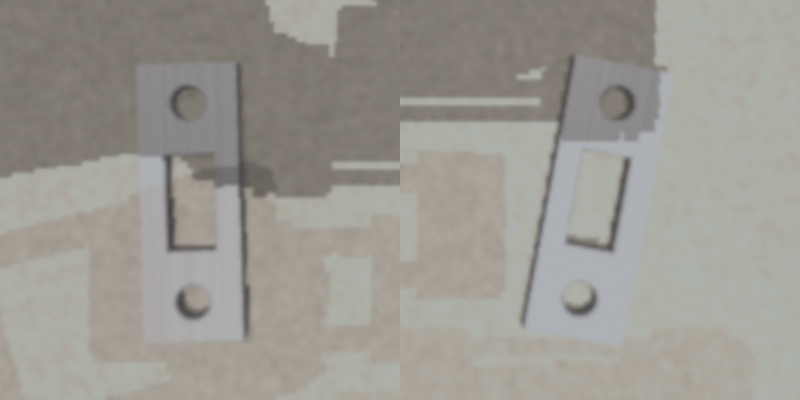

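R1 (left half): corners at (136,65), (237,63), (244,340) and (144,342). The centre is (0.4342, 0.3038) with yaw +0.026. R2 (right half): centre about (0.6146, 0.2734), yaw -0.18.

play_rows(gripper=[-1, -1, -1, -1, -1, -1, -1, -1, -1, -1, 1, 1], delta_pos=[[2, -4, 5], [4.4, -9.1, 10], [4.4, -9.1, 15], [4.4, -9.1, 19], [4.4, -9.1, 22], [4.4, -9.1, 24], [4.4, -9.1, 25], [4.4, -9.1, 25.4], [4.4, -9.1, 25.5], [4.4, -9.1, 25.5], [4.4, -9.1, 25.5], [4.4, -9.1, 25.5]], turn=[[0, 0, -0.027], [0, 0, -0.027], [0, 0, -0.027], [0, 0, -0.027], [0, 0, -0.027], [0, 0, -0.027], [0, 0, -0.027], [0, 0, -0.027], [0, 0, -0.027], [0, 0, -0.027], [0, 0, -0.027], [0, 0, -0.027]])

```text
time: 16.15
position: [0.4342, 0.3044, 0.0042]
tool_rot: [0.697, 0.717, 0.0, 0.0]
ft_force: [-0.2, 0.2, -0.3]
grip_width: 0.0743
grip_force: 0.0
```

play_rows(gripper=[1, 1, 1, 1, 1, 1], delta_pos=[[0, 0, 0], [0, 0, 0], [0, 0, 0], [0, 0, 0], [0, 0, 0], [0, 0, 0]], turn=[[0, 0, 0], [0, 0, 0], [0, 0, 0], [0, 0, 0], [0, 0, 0], [0, 0, 0]])

```text
time: 16.9
position: [0.4337, 0.3042, 0.0037]
tool_rot: [0.698, 0.717, -0.0, -0.0]
ft_force: [-0.7, -0.8, 1.1]
grip_width: 0.0495
grip_force: 30.0
```

Run:
```python
from h import *
go([.6,-.0398,.18],np.pi/2)
```

```text
t 16.9 pos [0.4337 0.3042 0.0037] F [-0.7 -0.8  1.1] M [-0.01  0.12 -0.05] w 0.0495 q6 [0.4  0.37]
delta cm [-34.84  15.69 -17.63] turn [-0.001  0.     0.027]
```

play_rows(gripper=[1, 1, 1, 1, 1, 1, 1, 1, 1, 1, 1, 1], delta_pos=[[0, 0, -1], [0, 0, -3], [0, 0, -6], [0, 0, -10], [0, 0, -14], [0, 0, -17.6], [-3, 1.4, -17.6], [-7, 3.2, -17.6], [-11, 5, -17.6], [-15, 6.8, -17.6], [-19, 8.6, -17.6], [-23, 10.4, -17.6]], turn=[[0, 0, 0], [0, 0, 0], [0, 0, 0], [0, 0, 0.01], [0, 0, 0.02], [0, 0, 0.027], [0, 0, 0.027], [0, 0, 0.027], [0, 0, 0.027], [0, 0, 0.027], [0, 0, 0.027], [0, 0, 0.027]])

```text
time: 18.4
position: [0.5442, 0.0758, 0.1797]
tool_rot: [0.707, 0.707, -0.0, -0.0]
ft_force: [0.1, 0.8, -4.8]
grip_width: 0.0497
grip_force: 30.0
```

play_rows(gripper=[1, 1, 1, 1, 1, 1, 1, 1, 1], delta_pos=[[-4, 1.7, 0], [-8, 3.5, 0], [-10.5, 4.7, 0], [-11.7, 5.2, 0], [-11.84, 5.29, 0], [-11.84, 5.29, 0], [-11.84, 5.29, 0], [-11.84, 5.29, 0], [-11.84, 5.29, 0]], turn=[[0, 0, 0], [0, 0, 0], [0, 0, 0], [0, 0, 0], [0, 0, 0], [0, 0, 0], [0, 0, 0], [0, 0, 0], [0, 0, 0]])

```text
time: 19.52
position: [0.597, -0.0407, 0.1798]
tool_rot: [0.707, 0.707, 0.0, -0.0]
ft_force: [-0.1, -0.9, -4.1]
grip_width: 0.0494
grip_force: 30.0
```

Run:
```python
from h import *
import pickle
c=robot.camera('wrist'); pickle.dump(c,open('c5.pkl','wb'))
cr=lambda c:cv2.resize(c['color'][90:280,190:330],(400,543),interpolation=cv2.INTER_CUBIC)
im=np.hstack([cr(pickle.load(open('c3.pkl','rb'))),cr(c)])
cv2.imwrite('pics/h.png',im[:,:,::-1])
go([.6,-.0398,.18],np.pi/2)
```

```text
t 19.57 pos [ 0.597  -0.0409  0.1798] F [ 0.5 -0.2 -3.5] M [ 0.01 -0.07 -0.06] w 0.0495 q6 [-0.25 -0.26]
delta cm [ 0.11  0.3  -0.02] turn [ 0. -0.  0.]
```

View pics/h.png

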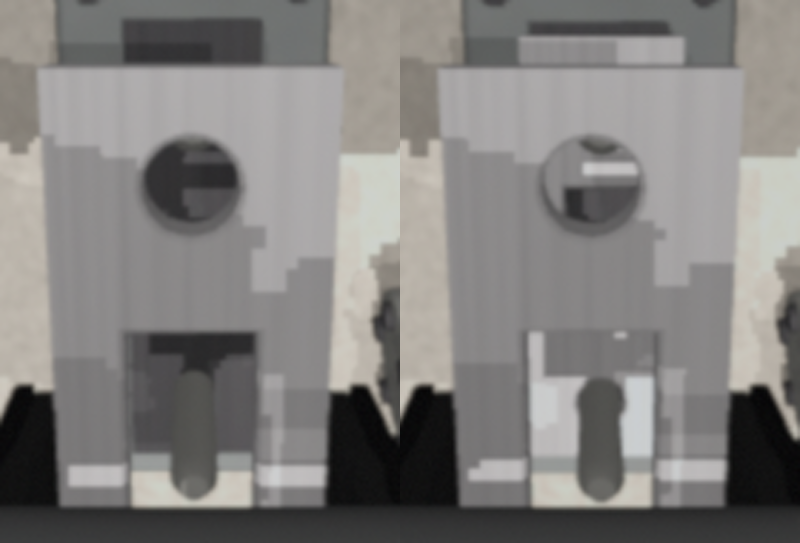

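Plate 1 lies on the seat, and plate 2 sits in the hand just as plate 1 did, with its front edge at the same row.

play_rows(gripper=[1, 1, 1, 1, 1, 1, 1, 1, 1, 1, 1, 1], delta_pos=[[0.1, 0.3, 1], [0.1, 0.3, 3], [0.1, 0.3, 5], [0.1, 0.3, 5.8], [0.1, 0.3, 6.2], [0.1, 0.3, 6.5], [0.1, 0.3, 6.8], [0.1, 0.3, 7.1], [0.1, 0.3, 7.4], [0.1, 0.3, 7.7], [0.1, 0.3, 8.0], [0.1, 0.3, 8.0]], turn=[[0, 0, 0], [0, 0, 0], [0, 0, 0], [0, 0, 0], [0, 0, 0], [0, 0, 0], [0, 0, 0], [0, 0, 0], [0, 0, 0], [0, 0, 0], [0, 0, 0], [0, 0, 0]])

```text
time: 21.08
position: [0.5999, -0.0401, 0.0994]
tool_rot: [0.707, 0.707, -0.0, -0.0]
ft_force: [0.4, -0.2, -3.7]
grip_width: 0.0497
grip_force: 30.0
```

play_rows(gripper=[1, 1, 1, 1, 1, 1, 1, 1, 1, 1, 1, 1], delta_pos=[[0, 0, 0.6], [0, 0, 1.2], [0, 0, 1.8], [0, 0, 2.4], [0, 0, 3.0], [0, 0, 3.4], [0, 0, 3.7], [0, 0, 3.9], [0, 0, 4.0], [0, 0, 4.1], [0, 0, 4.15], [0, 0, 4.15]], turn=[[0, 0, 0], [0, 0, 0], [0, 0, 0], [0, 0, 0], [0, 0, 0], [0, 0, 0], [0, 0, 0], [0, 0, 0], [0, 0, 0], [0, 0, 0], [0, 0, 0], [0, 0, 0]])

```text
time: 22.58
position: [0.6001, -0.0402, 0.0583]
tool_rot: [0.707, 0.707, 0.0, 0.0]
ft_force: [0.1, -0.0, -3.9]
grip_width: 0.0498
grip_force: 30.0
```

play_rows(gripper=[1, 1, 1, 1, 1, 1], delta_pos=[[0, 0, 0.04], [0, 0, 0.08], [0, 0, 0.12], [0, 0, 0.14], [0, 0, 0.14], [0, 0, 0.14]], turn=[[0, 0, 0], [0, 0, 0], [0, 0, 0], [0, 0, 0], [0, 0, 0], [0, 0, 0]])

```text
time: 23.32
position: [0.6002, -0.0402, 0.0577]
tool_rot: [0.707, 0.707, 0.0, 0.0]
ft_force: [-2.1, -0.4, 5.0]
grip_width: 0.0498
grip_force: 30.0
```

play_rows(gripper=[-0.5, -0.5, -0.5, -0.5, -0.5, -0.5, -0.5, -0.5, -0.5, -1, -1, -1], delta_pos=[[0, 0, 0.1], [0, 0, 0.1], [0, 0, 0.1], [0, 0, 0.1], [0, 0, -0.5], [0, 0, -2], [0, 0, -5], [0, 0, -9], [0, 0, -13], [3, 0, -14.5], [8, 0.4, -14.5], [14, 0.7, -14.5]], turn=[[0, 0, 0], [0, 0, 0], [0, 0, 0], [0, 0, 0], [0, 0, 0], [0, 0, 0], [0, 0, 0], [0, 0, 0], [0, 0, 0], [0, 0, 0], [0, 0, 0], [0, 0, 0]])

```text
time: 24.82
position: [0.6079, 0.1003, 0.2039]
tool_rot: [0.708, 0.706, 0.001, 0.001]
ft_force: [0.8, 0.2, 0.2]
grip_width: 0.0842
grip_force: 0.0
```

play_rows(gripper=[-1, -1, -1, -1, -1, -1, -1, -1, -1], delta_pos=[[5, 0.3, 0], [10, 0.5, 1], [14, 0.7, 3], [15, 0.7, 5], [15, 0.7, 5.3], [15, 0.7, 5.3], [15, 0.7, 5.3], [15, 0.7, 5.3], [15, 0.7, 5.3]], turn=[[0, 0, 0.05], [0, 0, 0.1], [0, 0, 0.15], [0, 0, 0.18], [0, 0, 0.18], [0, 0, 0.18], [0, 0, 0.18], [0, 0, 0.18], [0, 0, 0.18]])

```text
time: 25.95
position: [0.6144, 0.2494, 0.1494]
tool_rot: [0.768, 0.64, 0.0, 0.0]
ft_force: [-0.4, -0.7, 1.0]
grip_width: 0.0868
grip_force: 0.0
```

Run:
```python
from h import *
import pickle
c=robot.camera('wrist'); pickle.dump(c,open('c6.pkl','wb'))
im=plate(c,(.6146,.2734))
s=robot.camera('scene'); 
f=lambda s:s['color'][165:280,130:430]
im2=cv2.resize(f(s),(400,153),interpolation=cv2.INTER_CUBIC)
cv2.imwrite('pics/i.png',np.vstack([im,im2])[:,:,::-1])
go([.6146,.2734,.004],np.pi/2-.18)
```

```text
t 26.05 pos [0.6142 0.2496 0.1491] F [-0.6  0.3 -0.3] M [ 0.   -0.06  0.01] w 0.0869 q6 [0.22 0.4 ]
delta cm [ 2.35 -0.4  14.51] turn [ 0. -0. -0.]
```

View pics/i.png

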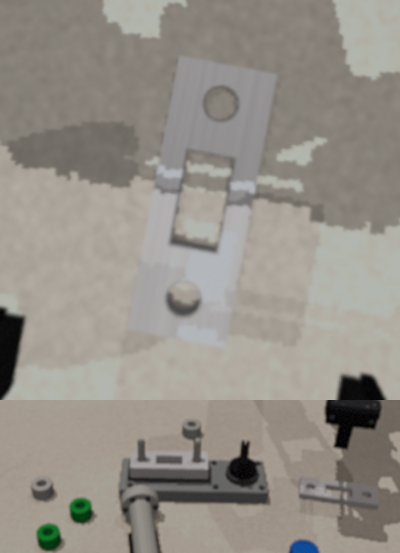

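Plate R2 hasn't moved: corners (179,56), (277,72), (225,346) and (130,331), centre (0.6158, 0.2731), yaw -0.18. The scene strip shows two plates flat on the jig and both sleeves in place.

play_rows(gripper=[-1, -1, -1, -1, -1, -1, -1, -1, 1, 1, 1, 1], delta_pos=[[2.34, -0.28, 3], [2.34, -0.28, 7], [2.34, -0.28, 10], [2.34, -0.28, 12], [2.34, -0.28, 13.5], [2.34, -0.28, 14.4], [2.34, -0.28, 14.5], [2.34, -0.28, 14.5], [2.34, -0.28, 14.5], [2.34, -0.28, 14.5], [2.34, -0.28, 14.5], [2.34, -0.28, 14.5]], turn=[[0, 0, 0], [0, 0, 0], [0, 0, 0], [0, 0, 0], [0, 0, 0], [0, 0, 0], [0, 0, 0], [0, 0, 0], [0, 0, 0], [0, 0, 0], [0, 0, 0], [0, 0, 0]])

```text
time: 27.55
position: [0.6155, 0.2733, 0.004]
tool_rot: [0.768, 0.641, 0.0, 0.0]
ft_force: [0.4, 0.3, 0.0]
grip_width: 0.0551
grip_force: 0.0
```

play_rows(gripper=[1, 1, 1, 1, 1, 1, 1, 1, 1, 1, 1, 1], delta_pos=[[0, 0, 0], [0, 0, 0], [0, 0, 0], [0, 0, 0], [0, 0, -1], [0, 0, -3], [0, 0, -6], [0, 0, -10], [0, 0, -14], [0, 0, -17.6], [0, 0, -17.6], [0, 0, -17.6]], turn=[[0, 0, 0], [0, 0, 0], [0, 0, 0], [0, 0, 0], [0, 0, 0], [0, 0, 0], [0, 0, -0.05], [0, 0, -0.1], [0, 0, -0.15], [0, 0, -0.182], [0, 0, -0.182], [0, 0, -0.182]])

```text
time: 29.05
position: [0.6143, 0.273, 0.179]
tool_rot: [0.707, 0.708, -0.001, -0.001]
ft_force: [0.5, 0.6, -4.7]
grip_width: 0.0497
grip_force: 30.0
```

Run:
```python
from h import *
go([.6,-.04,.18],np.pi/2)
```

```text
t 29.05 pos [0.6143 0.273  0.179 ] F [ 0.5  0.6 -4.7] M [-0.03 -0.04  0.03] w 0.0497 q6 [0.25 0.25]
delta cm [-31.29  -1.49  -0.08] turn [-0.002  0.001  0.002]
```

play_rows(gripper=[1, 1, 1, 1, 1, 1, 1, 1, 1, 1, 1, 1], delta_pos=[[-3, -0.2, 0], [-7, -0.4, 0], [-11, -0.6, 0], [-15, -0.8, 0], [-19, -1, 0], [-23, -1.2, 0], [-27, -1.4, 0], [-30, -1.5, 0], [-31.2, -1.5, 0], [-31.2, -1.5, 0], [-31.2, -1.5, 0], [-31.2, -1.5, 0]], turn=[[0, 0, 0], [0, 0, 0], [0, 0, 0], [0, 0, 0], [0, 0, 0], [0, 0, 0], [0, 0, 0], [0, 0, 0], [0, 0, 0], [0, 0, 0], [0, 0, 0], [0, 0, 0]])

```text
time: 30.55
position: [0.601, -0.0373, 0.1797]
tool_rot: [0.706, 0.708, 0.0, -0.0]
ft_force: [-0.2, 1.0, -3.6]
grip_width: 0.0496
grip_force: 30.0
```

Run:
```python
from h import *
import pickle
c=robot.camera('wrist'); pickle.dump(c,open('c7.pkl','wb'))
r=pickle.load(open('c5.pkl','rb'))
# plate's place in hand against plate 2: image shift of the plate's front edge/hole area
g=lambda c:cv2.cvtColor(c['color'],cv2.COLOR_RGB2GRAY).astype(np.float32)
t=g(r)[108:172,198:316]
m=cv2.matchTemplate(g(c),t,cv2.TM_CCOEFF_NORMED); print(cv2.minMaxLoc(m))
# front edge rows/cols by gradient
for n,k in((r,'p2'),(c,'p3')):
    G=np.abs(cv2.Sobel(g(n),cv2.CV_32F,0,1))[100:130]
    GX=np.abs(cv2.Sobel(g(n),cv2.CV_32F,1,0))[122:150]
    print(k,[100+int(G[:,q].argmax()) for q in(215,235,255,275,295)],190+GX[:,190:220].mean(0).argmax(),295+GX[:,295:325].mean(0).argmax())
go([.6,-.04,.18],np.pi/2)
```

```text
(-0.557306170463562, 0.7894070148468018, (239, 262), (199, 109))
p2 [113, 102, 102, 102, 113] 204 309
p3 [114, 106, 106, 106, 114] 205 310
t 30.6 pos [ 0.6011 -0.0375  0.1798] F [ 0.2 -0.3 -3.7] M [-0.08 -0.12  0.02] w 0.0491 q6 [-0.25 -0.25]
delta cm [-0.25 -0.11 -0.02] turn [-0.    -0.     0.003]
```

play_rows(gripper=[1, 1, 1, 1, 1, 1, 1, 1, 1, 1, 1, 1], delta_pos=[[-0.22, -0.1, 1], [-0.22, -0.1, 3], [-0.22, -0.1, 5], [-0.22, -0.1, 5.8], [-0.22, -0.1, 6.2], [-0.22, -0.1, 6.5], [-0.22, -0.1, 6.8], [-0.22, -0.1, 7.1], [-0.22, -0.1, 7.4], [-0.22, -0.1, 7.7], [-0.22, -0.1, 8.0], [-0.22, -0.1, 8.0]], turn=[[0, 0, 0.003], [0, 0, 0.003], [0, 0, 0.003], [0, 0, 0.003], [0, 0, 0.003], [0, 0, 0.003], [0, 0, 0.003], [0, 0, 0.003], [0, 0, 0.003], [0, 0, 0.003], [0, 0, 0.003], [0, 0, 0.003]])

```text
time: 32.1
position: [0.5999, -0.0408, 0.0995]
tool_rot: [0.707, 0.707, -0.0, -0.0]
ft_force: [-0.5, 0.3, -4.0]
grip_width: 0.0498
grip_force: 30.0
```

play_rows(gripper=[1, 1, 1, 1, 1, 1, 1, 1, 1, 1, 1, 1], delta_pos=[[0.08, 0, 0.5], [0.08, 0, 1.0], [0.08, 0, 1.5], [0.08, 0, 2.0], [0.08, 0, 2.3], [0.08, 0, 2.5], [0.08, 0, 2.7], [0.08, 0, 2.8], [0.08, 0, 2.9], [0.08, 0, 2.95], [0.08, 0, 2.95], [0.08, 0, 2.95]], turn=[[0, 0, 0], [0, 0, 0], [0, 0, 0], [0, 0, 0], [0, 0, 0], [0, 0, 0], [0, 0, 0], [0, 0, 0], [0, 0, 0], [0, 0, 0], [0, 0, 0], [0, 0, 0]])

```text
time: 33.6
position: [0.6002, -0.0401, 0.0704]
tool_rot: [0.707, 0.707, 0.0, 0.0]
ft_force: [-0.7, 0.1, -3.5]
grip_width: 0.0494
grip_force: 30.0
```

play_rows(gripper=[1, 1, 1, 1, 1, 1], delta_pos=[[0, 0, 0.04], [0, 0, 0.08], [0, 0, 0.12], [0, 0, 0.14], [0, 0, 0.14], [0, 0, 0.14]], turn=[[0, 0, 0], [0, 0, 0], [0, 0, 0], [0, 0, 0], [0, 0, 0], [0, 0, 0]])

```text
time: 34.35
position: [0.6002, -0.0401, 0.0698]
tool_rot: [0.707, 0.707, 0.0, 0.0]
ft_force: [-1.3, 0.0, 4.6]
grip_width: 0.0498
grip_force: 30.0
```

play_rows(gripper=[-0.5, -0.5, -0.5, -0.5, -0.5, -0.5, -0.5, -0.5, -0.5, -1, -1, -1], delta_pos=[[0, 0, 0.1], [0, 0, 0.1], [0, 0, 0.1], [0, 0, 0.1], [0, 0, -0.5], [0, 0, -2], [0, 0, -5], [0, 0, -9], [0, -1, -11], [1, -5, -11], [2, -10, -11], [3.5, -15, -10]], turn=[[0, 0, 0], [0, 0, 0], [0, 0, 0], [0, 0, 0], [0, 0, 0], [0, 0, 0], [0, 0, 0], [0, 0, 0], [0, 0, 0], [0, 0, 0], [0, 0, 0], [0, 0, 0]])

```text
time: 35.85
position: [0.4499, -0.005, 0.1705]
tool_rot: [0.708, 0.707, 0.001, 0.002]
ft_force: [0.4, 0.1, -0.8]
grip_width: 0.084
grip_force: 0.0
```

play_rows(gripper=[-1, -1, -1, -1, -1, -1], delta_pos=[[0.2, -0.6, 1.5], [0.2, -0.6, 2], [0.2, -0.6, 2], [0.2, -0.6, 2], [0.2, -0.6, 2], [0.2, -0.6, 2]], turn=[[0, 0, 0], [0, 0, 0], [0, 0, 0], [0, 0, 0], [0, 0, 0], [0, 0, 0]])

```text
time: 36.6
position: [0.4445, -0.0031, 0.1491]
tool_rot: [0.707, 0.707, 0.0, 0.0]
ft_force: [-0.3, 0.6, -0.2]
grip_width: 0.0869
grip_force: 0.0
```

```bash
cat >> h.py <<'E'
def ring(c,guess,half=.06,show=None):
    im=plate(c,guess,.028,show,half)
    g=cv2.GaussianBlur(cv2.cvtColor(im,cv2.COLOR_RGB2GRAY),(5,5),1)
    out=[]
    for r0,r1,n in((36,44,'outer'),(14,22,'bore')):
        h=cv2.HoughCircles(g,cv2.HOUGH_GRADIENT,1,20,param1=60,param2=12,minRadius=r0,maxRadius=r1)
        if h is not None:
            for x,y,r in h[0][:4]: print(n,tow(guess,(x,y),half).round(4),'r mm',r/2)
E
python3 - <<'E'
from h import *
import pickle
c=robot.camera('wrist'); pickle.dump(c,open('c8.pkl','wb'))
ring(c,(.4422,.0059),show='j.png')
go([.4422,.0059,.006],np.pi/2)
E
```

```text
outer [0.438  0.0051] r mm 18.175
bore [0.438  0.0036] r mm 8.7
bore [0.4414 0.0156] r mm 7.25
t 36.65 pos [ 0.4444 -0.003   0.149 ] F [ 0.3 -0.3 -0.2] M [-0.04 -0.05 -0.05] w 0.0867 q6 [-0.26 -0.26]
delta cm [ 0.89 -0.22 14.3 ] turn [ 0.     0.    -0.001]
```

View pics/j.png

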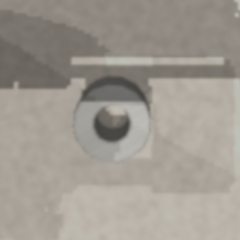

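Sleeve 1 rectified: top-face centre at about (112,122), so (0.4382, 0.0046). The Hough result agrees.

play_rows(gripper=[-1, -1, -1, -1, -1, -1, -1, -1, 1, 1, 1, 1], delta_pos=[[0.76, -0.62, 3], [0.76, -0.62, 7], [0.76, -0.62, 10], [0.76, -0.62, 12], [0.76, -0.62, 13.5], [0.76, -0.62, 14.2], [0.76, -0.62, 14.3], [0.76, -0.62, 14.3], [0.76, -0.62, 14.3], [0.76, -0.62, 14.3], [0.76, -0.62, 14.3], [0.76, -0.62, 14.3]], turn=[[0, 0, 0], [0, 0, 0], [0, 0, 0], [0, 0, 0], [0, 0, 0], [0, 0, 0], [0, 0, 0], [0, 0, 0], [0, 0, 0], [0, 0, 0], [0, 0, 0], [0, 0, 0]], squeeze=30)

```text
time: 38.15
position: [0.438, 0.0046, 0.006]
tool_rot: [0.707, 0.707, 0.0, 0.0]
ft_force: [-0.3, 0.5, 0.4]
grip_width: 0.0547
grip_force: 0.0
```

play_rows(gripper=[1, 1, 1, 1, 1, 1, 1, 1, 1, 1, 1, 1], delta_pos=[[0, 0, 0], [0, 0, 0], [0, 0, 0], [0, 0, 0], [0, 0, 0], [0, 0, -1], [0, 0, -3], [0, 0, -6], [0, 0, -10], [0, 0, -14], [0, 0, -16], [0, 0, -16]], turn=[[0, 0, 0], [0, 0, 0], [0, 0, 0], [0, 0, 0], [0, 0, 0], [0, 0, 0], [0, 0, 0], [0, 0, 0], [0, 0, 0], [0, 0, 0], [0, 0, 0], [0, 0, 0]])

```text
time: 39.65
position: [0.4388, 0.0045, 0.1676]
tool_rot: [0.707, 0.707, 0.001, 0.002]
ft_force: [-1.0, 0.1, -2.4]
grip_width: 0.0394
grip_force: 30.0
```

Run:
```python
from h import *
import pickle
c=robot.camera('wrist'); pickle.dump(c,open('c9.pkl','wb'))
go([.6001,.0099,.165],np.pi/2)
```

```text
t 39.7 pos [0.4379 0.0047 0.1665] F [-0.7  0.3 -2.1] M [ 0.01 -0.11 -0.06] w 0.0393 q6 [-0.25 -0.24]
delta cm [ 0.53 16.22  0.17] turn [ 0.001  0.    -0.001]
```

play_rows(gripper=[1, 1, 1, 1, 1, 1, 1, 1, 1, 1, 1, 1], delta_pos=[[0.1, 3, 0], [0.2, 7, 0], [0.4, 11, 0], [0.5, 14.5, 0], [0.53, 16, 0], [0.53, 16.2, 0], [0.53, 16.2, 0], [0.53, 16.2, 0], [0.53, 16.2, 0], [0.53, 16.2, 1], [0.53, 16.2, 2], [0.53, 16.2, 2]], turn=[[0, 0, 0], [0, 0, 0], [0, 0, 0], [0, 0, 0], [0, 0, 0], [0, 0, 0], [0, 0, 0], [0, 0, 0], [0, 0, 0], [0, 0, 0], [0, 0, 0], [0, 0, 0]])

```text
time: 41.2
position: [0.5989, 0.0099, 0.1445]
tool_rot: [0.707, 0.707, -0.001, -0.001]
ft_force: [-0.5, -0.1, -1.5]
grip_width: 0.0394
grip_force: 30.0
```

Run:
```python
from h import *
import pickle
c=robot.camera('wrist'); pickle.dump(c,open('c10.pkl','wb'))
cv2.imwrite('pics/k.png',cv2.resize(c["color"][80:384,130:386],(600,712))[:600,:,::-1])
go([.6001,.0099,.1],np.pi/2)
```

```text
t 41.25 pos [0.5994 0.0099 0.1451] F [-0.4  0.5 -1.1] M [-0.07 -0.06  0.03] w 0.0394 q6 [-0.17 -0.17]
delta cm [0.   0.07 4.51] turn [-0.002 -0.    -0.001]
```

View pics/k.png

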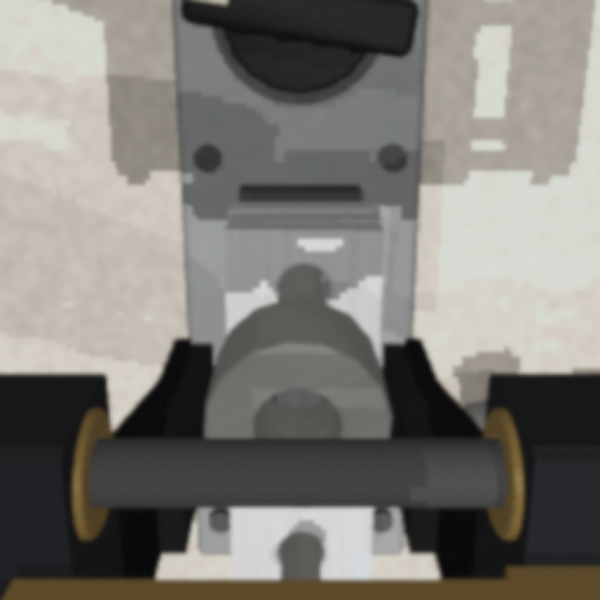

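Sleeve 1 hangs upright over pin b in line with it: top face around (300,400), pin foot at (303,285). The three plates beneath look flush.

play_rows(gripper=[1, 1, 1, 1, 1, 1, 1, 1, 1, 1, 1], delta_pos=[[0, 0.06, 0.8], [0, 0.06, 1.6], [0, 0.06, 2.1], [0, 0.06, 2.4], [0, 0.06, 2.6], [0, 0.06, 2.8], [0, 0.06, 3.0], [0, 0.06, 3.2], [0, 0.06, 3.4], [0, 0.06, 3.6], [0, 0.06, 3.6]], turn=[[0, 0, 0], [0, 0, 0], [0, 0, 0], [0, 0, 0], [0, 0, 0], [0, 0, 0], [0, 0, 0], [0, 0, 0], [0, 0, 0], [0, 0, 0], [0, 0, 0]])

```text
time: 42.62
position: [0.6004, 0.0098, 0.1097]
tool_rot: [0.707, 0.707, -0.0, -0.0]
ft_force: [0.2, -0.8, -1.2]
grip_width: 0.0394
grip_force: 30.0
```

Free over the taper, so I'll lower to contact (expected TCP z ≈ 0.084).

play_rows(gripper=[1, 1, 1, 1, 1, 1, 1, 1, 1, 1, 1, 1], delta_pos=[[0, 0, 0.5], [0, 0, 1.0], [0, 0, 1.5], [0, 0, 2.0], [0, 0, 2.2], [0, 0, 2.35], [0, 0, 2.45], [0, 0, 2.5], [0, 0, 2.55], [0, 0, 2.6], [0, 0, 2.62], [0, 0, 2.62]], turn=[[0, 0, 0], [0, 0, 0], [0, 0, 0], [0, 0, 0], [0, 0, 0], [0, 0, 0], [0, 0, 0], [0, 0, 0], [0, 0, 0], [0, 0, 0], [0, 0, 0], [0, 0, 0]])

```text
time: 44.12
position: [0.6007, 0.0098, 0.084]
tool_rot: [0.707, 0.707, 0.0, 0.0]
ft_force: [0.3, 0.9, 0.2]
grip_width: 0.0395
grip_force: 30.0
```

play_rows(gripper=[1, 1, 1, 1, -0.3, -0.3, -0.3, -0.3, -0.3, -0.3, -0.3, -0.3], delta_pos=[[0, 0, 0.03], [0, 0, 0.06], [0, 0, 0.08], [0, 0, 0.08], [0, 0, 0.08], [0, 0, 0.08], [0, 0, 0.08], [0, 0, -0.5], [0, 0, -2], [0, 0, -5], [0, 0, -9], [0, 0, -12]], turn=[[0, 0, 0], [0, 0, 0], [0, 0, 0], [0, 0, 0], [0, 0, 0], [0, 0, 0], [0, 0, 0], [0, 0, 0], [0, 0, 0], [0, 0, 0], [0, 0, 0], [0, 0, 0]])

```text
time: 45.62
position: [0.6013, 0.0097, 0.2067]
tool_rot: [0.707, 0.707, 0.001, 0.001]
ft_force: [1.1, 0.5, -0.5]
grip_width: 0.0563
grip_force: 0.0
```

play_rows(gripper=[-1, -1, -1, -1, -1, -1, -1, -1, -1, -1], delta_pos=[[-4, 0.4, 0], [-9, 1, 0], [-14, 1.6, 0], [-19, 2.2, 0], [-24, 2.6, 2], [-27.2, 2.9, 5], [-27.2, 2.9, 5.4], [-27.2, 2.9, 5.4], [-27.2, 2.9, 5.4], [-27.2, 2.9, 5.4]], turn=[[0, 0, 0], [0, 0, 0], [0, 0, 0], [0, 0, 0], [0, 0, 0], [0, 0, 0], [0, 0, 0], [0, 0, 0], [0, 0, 0], [0, 0, 0]])

```text
time: 46.88
position: [0.63, -0.2612, 0.1511]
tool_rot: [0.707, 0.707, 0.0, 0.001]
ft_force: [0.7, -1.4, 0.9]
grip_width: 0.0868
grip_force: 0.0
```

Run:
```python
from h import *
import pickle
c=robot.camera('wrist'); pickle.dump(c,open('c11.pkl','wb'))
ring(c,(.6293,-.2718))
im=plate(c,(.6293,-.2718),.028,None,.06)
s=robot.camera('scene'); im2=cv2.resize(s['color'][165:280,130:430],(626,240),interpolation=cv2.INTER_CUBIC)
cv2.imwrite('pics/l.png',cv2.resize(np.hstack([im,im2[:,:400]]),None,fx=1.2,fy=1.2)[:,:,::-1])
go([.6293,-.2718,.006],np.pi/2)
```

```text
outer [ 0.629 -0.272] r mm 18.85
bore [ 0.6296 -0.2725] r mm 9.0
bore [ 0.6226 -0.2635] r mm 7.95
t 46.98 pos [ 0.6298 -0.2615  0.1507] F [ 1.  -0.4 -0.5] M [-0.05 -0.15  0.01] w 0.0876 q6 [-0.56 -0.56]
delta cm [-1.02 -0.07 14.47] turn [0.001 0.001 0.   ]
```

View pics/l.png

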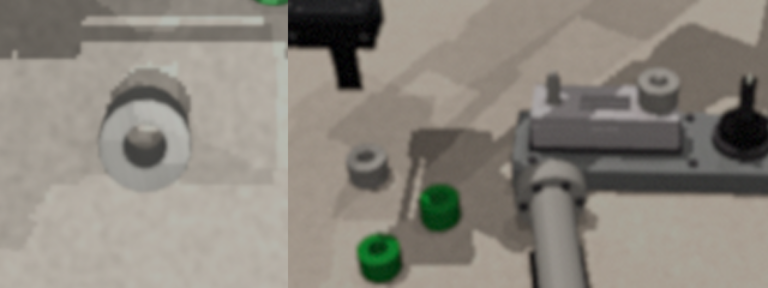

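Sleeve 2 is at (146,145) in the left panel, so (0.6297, -0.2723), matching the Hough bore and the survey. Sleeve 1 is down on the plates.

play_rows(gripper=[-1, -1, -1, -1, -1, -1, -1, -1, 1, 1, 1, 1], delta_pos=[[-1.07, 0, 3], [-1.07, 0, 7], [-1.07, 0, 10], [-1.07, 0, 12], [-1.07, 0, 13.5], [-1.07, 0, 14.3], [-1.07, 0, 14.47], [-1.07, 0, 14.47], [-1.07, 0, 14.47], [-1.07, 0, 14.47], [-1.07, 0, 14.47], [-1.07, 0, 14.47]], turn=[[0, 0, 0], [0, 0, 0], [0, 0, 0], [0, 0, 0], [0, 0, 0], [0, 0, 0], [0, 0, 0], [0, 0, 0], [0, 0, 0], [0, 0, 0], [0, 0, 0], [0, 0, 0]])

```text
time: 48.48
position: [0.6294, -0.273, 0.0052]
tool_rot: [0.707, 0.707, 0.0, 0.0]
ft_force: [-0.2, 0.2, -0.1]
grip_width: 0.0551
grip_force: 0.0
```

play_rows(gripper=[1, 1, 1, 1, 1, 1, 1, 1, 1, 1, 1, 1], delta_pos=[[0, 0, 0], [0, 0, 0], [0, 0, 0], [0, 0, 0], [0, 0, 0], [0, 0, -1], [0, 0, -3], [0, 0, -6], [0, 0, -10], [0, 0, -14], [0, 0, -16], [0, 0, -16]], turn=[[0, 0, 0], [0, 0, 0], [0, 0, 0], [0, 0, 0], [0, 0, 0], [0, 0, 0], [0, 0, 0], [0, 0, 0], [0, 0, 0], [0, 0, 0], [0, 0, 0], [0, 0, 0]])

```text
time: 49.98
position: [0.6308, -0.2738, 0.1689]
tool_rot: [0.707, 0.707, 0.001, 0.003]
ft_force: [-0.3, -0.0, -1.1]
grip_width: 0.0396
grip_force: 30.0
```

Run:
```python
from h import *
go([.6003,-.0901,.145],np.pi/2)
```

```text
t 49.98 pos [ 0.6308 -0.2738  0.1689] F [-0.3 -0.  -1.1] M [ 0.03 -0.12  0.  ] w 0.0396 q6 [-0.57 -0.57]
delta cm [18.38 -3.08  2.31] turn [ 0.006  0.004 -0.001]
```

play_rows(gripper=[1, 1, 1, 1, 1, 1, 1, 1, 1, 1, 1, 1], delta_pos=[[3, -0.5, 0], [7, -1.2, 0], [11, -1.9, 0], [15, -2.5, 0], [17.5, -2.9, 0], [18.25, -2.9, 0], [18.25, -2.9, 0], [18.25, -2.9, 0], [18.25, -2.9, 1], [18.25, -2.9, 2], [18.25, -2.9, 2], [18.25, -2.9, 2]], turn=[[0, 0, 0], [0, 0, 0], [0, 0, 0], [0, 0, 0], [0, 0, 0], [0, 0, 0], [0, 0, 0], [0, 0, 0], [0, 0, 0], [0, 0, 0], [0, 0, 0], [0, 0, 0]])

```text
time: 51.48
position: [0.6005, -0.0906, 0.1448]
tool_rot: [0.708, 0.707, -0.0, -0.0]
ft_force: [-0.6, -1.0, -1.1]
grip_width: 0.0392
grip_force: 30.0
```

Run:
```python
from h import *
import pickle
c=robot.camera('wrist'); pickle.dump(c,open('c12.pkl','wb'))
r=pickle.load(open('c10.pkl','rb'))
g=lambda c:cv2.cvtColor(c['color'],cv2.COLOR_RGB2GRAY).astype(np.float32)
for n in(r,c):
    y=80+345*304/712
    G=np.abs(cv2.Sobel(cv2.GaussianBlur(g(n),(3,3),0),cv2.CV_32F,0,1))[215:240,254:262].mean(1); print(215+G.argmax(),G.round(0)[::2])
go([.6003,-.0903,.145],np.pi/2)
```

```text
226 [ 3.  3.  1.  1.  5. 66. 81. 21. 41.  5.  2.  2.  1.]
226 [ 4.  3.  1.  1. 11. 89. 48. 13. 18. 37.  7.  2.  1.]
t 51.52 pos [ 0.6007 -0.0905  0.1451] F [-0.3  0.1 -0.7] M [-0.05 -0.14  0.02] w 0.0396 q6 [-0.33 -0.33]
delta cm [ 0.02 -0.04  0.01] turn [ 0.     0.    -0.001]
```

Sleeve 2 sits in the hand the same way as sleeve 1. Lowering over pin a.

play_rows(gripper=[1, 1, 1, 1, 1, 1, 1, 1, 1, 1, 1], delta_pos=[[0.02, -0.04, 0.8], [0.02, -0.04, 1.6], [0.02, -0.04, 2.1], [0.02, -0.04, 2.4], [0.02, -0.04, 2.6], [0.02, -0.04, 2.8], [0.02, -0.04, 3.0], [0.02, -0.04, 3.2], [0.02, -0.04, 3.4], [0.02, -0.04, 3.6], [0.02, -0.04, 3.6]], turn=[[0, 0, 0], [0, 0, 0], [0, 0, 0], [0, 0, 0], [0, 0, 0], [0, 0, 0], [0, 0, 0], [0, 0, 0], [0, 0, 0], [0, 0, 0], [0, 0, 0]])

```text
time: 52.9
position: [0.6, -0.0902, 0.1088]
tool_rot: [0.707, 0.707, -0.0, -0.0]
ft_force: [1.0, 0.4, -1.2]
grip_width: 0.0394
grip_force: 30.0
```

play_rows(gripper=[1, 1, 1, 1, 1, 1, 1, 1, 1, 1, 1, 1], delta_pos=[[0, 0, 0.5], [0, 0, 1.0], [0, 0, 1.5], [0, 0, 2.0], [0, 0, 2.2], [0, 0, 2.35], [0, 0, 2.45], [0, 0, 2.5], [0, 0, 2.55], [0, 0, 2.6], [0, 0, 2.64], [0, 0, 2.64]], turn=[[0, 0, 0], [0, 0, 0], [0, 0, 0], [0, 0, 0], [0, 0, 0], [0, 0, 0], [0, 0, 0], [0, 0, 0], [0, 0, 0], [0, 0, 0], [0, 0, 0], [0, 0, 0]])

```text
time: 54.4
position: [0.6001, -0.0902, 0.083]
tool_rot: [0.707, 0.707, 0.0, 0.0]
ft_force: [-1.2, 0.4, 1.4]
grip_width: 0.0394
grip_force: 30.0
```

play_rows(gripper=[1, 1, 1, 1, -0.3, -0.3, -0.3, -0.3, -0.3, -0.3, -0.3, -0.3], delta_pos=[[0, 0, 0.03], [0, 0, 0.05], [0, 0, 0.06], [0, 0, 0.06], [0, 0, 0.06], [0, 0, 0.06], [0, 0, 0.06], [0, 0, -0.5], [0, 0, -2], [0, 0, -5], [0, 0, -9], [0, 0, -12]], turn=[[0, 0, 0], [0, 0, 0], [0, 0, 0], [0, 0, 0], [0, 0, 0], [0, 0, 0], [0, 0, 0], [0, 0, 0], [0, 0, 0], [0, 0, 0], [0, 0, 0], [0, 0, 0]])

```text
time: 55.9
position: [0.6008, -0.0904, 0.2056]
tool_rot: [0.707, 0.707, 0.001, 0.001]
ft_force: [0.6, -0.1, -0.1]
grip_width: 0.0569
grip_force: 0.0
```

play_rows(gripper=[-0.3, -0.3, -0.3, -0.3, -0.3, -0.3, -0.3, -0.3, -0.3, -0.3, -0.3, -0.3], delta_pos=[[3, 0, 0], [6, 0, 0], [9, 0, 0], [12, 0, 0], [15, 0, 0], [17, 0, 0], [18.5, 0, 0], [18.5, 0, 0], [18.5, 0, 0], [18.5, 0, 0], [18.5, 0, 0], [18.5, 0, 0]], turn=[[0, 0, -0.16], [0, 0, -0.32], [0, 0, -0.48], [0, 0, -0.64], [0, 0, -0.8], [0, 0, -0.96], [0, 0, -1.12], [0, 0, -1.28], [0, 0, -1.42], [0, 0, -1.42], [0, 0, -1.42], [0, 0, -1.42]])

```text
time: 57.4
position: [0.6003, 0.0947, 0.2029]
tool_rot: [0.076, 0.997, 0.0, 0.0]
ft_force: [0.0, 0.7, 0.2]
grip_width: 0.0566
grip_force: 0.0
```

Run:
```python
from h import *
import pickle
go([.6001,.095,.06],np.pi-.149)
c=robot.camera('wrist'); s=robot.camera('scene'); pickle.dump((c,s),open('c13.pkl','wb'))
a=cv2.resize(c['color'],(448,336)); 
b=cv2.resize(s['color'][165:300,80:430],(448,173))
cv2.imwrite('pics/m.png',np.vstack([a,b])[:,:,::-1])
```

```text
t 57.4 pos [0.6003 0.0947 0.2029] F [0.  0.7 0.2] M [ 0.13 -0.13 -0.01] w 0.0566 q6 [-0.03 -1.45]
delta cm [ 0.03  0.03 14.29] turn [ 0.     0.    -0.004]
```

View pics/m.png

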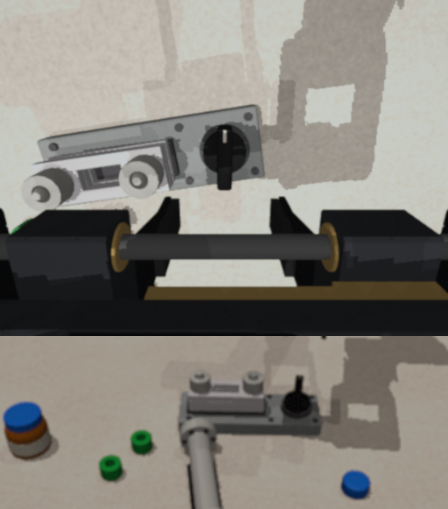

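Both sleeves are down on a flush three-plate stack. The knob bar stands vertical in the wrist image at column 224, aligned with the gripper.

play_rows(gripper=[-0.3, -0.3, -0.3, -0.3, -0.3, -0.3, -0.3, -0.3, 1, 1, 1, 1], delta_pos=[[0, 0, 3], [0, 0, 7], [0, 0, 10], [0, 0, 12], [0, 0, 13.3], [0, 0, 14.1], [0, 0, 14.2], [0, 0, 14.2], [0, 0, 14.2], [0, 0, 14.2], [0, 0, 14.2], [0, 0, 14.2]], turn=[[0, 0, 0], [0, 0, 0], [0, 0, 0], [0, 0, 0], [0, 0, 0], [0, 0, 0], [0, 0, 0], [0, 0, 0], [0, 0, 0], [0, 0, 0], [0, 0, 0], [0, 0, 0]], squeeze=30)

```text
time: 59.0
position: [0.6003, 0.0948, 0.0607]
tool_rot: [0.076, 0.997, -0.0, 0.0]
ft_force: [-0.1, -0.7, 0.1]
grip_width: 0.0244
grip_force: 0.0
```

play_rows(gripper=[1, 1, 1, 1, 1, 1], delta_pos=[[0, 0, 0], [0, 0, 0], [0, 0, 0], [0, 0, 0], [0, 0, 0], [0, 0, 0]], turn=[[0, 0, 0], [0, 0, 0], [0, 0, 0], [0, 0, 0], [0, 0, 0], [0, 0, 0]])

```text
time: 59.75
position: [0.6002, 0.0945, 0.0607]
tool_rot: [0.076, 0.997, -0.0, -0.0]
ft_force: [-0.9, -3.3, 0.3]
grip_width: 0.016
grip_force: 30.0
```

play_rows(gripper=[1, 1, 1, 1, 1, 1, 1, 1, 1, 1, 1, 1], delta_pos=[[0, 0, 0], [0, 0, 0], [0, 0, 0], [0, 0, 0], [0, 0, 0], [0, 0, 0], [0, 0, 0], [0, 0, 0], [0, 0, 0], [0, 0, 0], [0, 0, 0], [0, 0, 0]], turn=[[0, 0, 0.12], [0, 0, 0.24], [0, 0, 0.36], [0, 0, 0.48], [0, 0, 0.6], [0, 0, 0.72], [0, 0, 0.84], [0, 0, 0.96], [0, 0, 1.08], [0, 0, 1.18], [0, 0, 1.18], [0, 0, 1.18]])

```text
time: 61.25
position: [0.5996, 0.0937, 0.0606]
tool_rot: [0.618, 0.787, -0.001, -0.0]
ft_force: [-1.6, -5.5, 2.0]
grip_width: 0.016
grip_force: 30.0
```

play_rows(gripper=[-0.3, -0.3, -0.3, -0.3, -0.3, -0.3, -0.3, -0.3, -0.3, -0.3, -0.3, -0.3], delta_pos=[[0, 0, 0], [0, 0, 0], [0, 0, 0], [0, 0, 0], [0, 0, -1], [0, 0, -3], [0, 0, -6], [0, 0, -10], [0, 0, -14], [0, 0, -18], [0, 0, -20], [0, 0, -20]], turn=[[0, 0, 0], [0, 0, 0], [0, 0, 0], [0, 0, 0], [0, 0, 0], [0, 0, 0], [0, 0, 0], [0, 0, 0], [0, 0, 0], [0, 0, 0], [0, 0, 0], [0, 0, 0]])

```text
time: 62.75
position: [0.6014, 0.0949, 0.2633]
tool_rot: [0.618, 0.786, 0.002, 0.002]
ft_force: [-0.8, -0.4, 0.4]
grip_width: 0.0566
grip_force: 0.0
```

Run:
```python
from h import *
import pickle
go([.6001,.095,.06],np.pi-1.35)
c=robot.camera('wrist'); s=robot.camera('scene'); d=robot.camera('side')
a=cv2.resize(c['color'],(400,300)); b=cv2.resize(d['color'][100:292,150:406],(400,300))
e=cv2.resize(s['color'][165:300,80:430],(778,300))[:,:800]; e=np.pad(e,((0,0),(0,800-e.shape[1]),(0,0)))
cv2.imwrite('pics/n.png',np.vstack([np.hstack([a,b]),e])[:,:,::-1])
```

```text
t 62.75 pos [0.6014 0.0949 0.2633] F [-0.8 -0.4  0.4] M [-0.03 -0.12 -0.04] w 0.0566 q6 [-0.03 -0.27]
delta cm [ 0.07 -0.23 20.33] turn [0.005 0.001 0.018]
```

View pics/n.png

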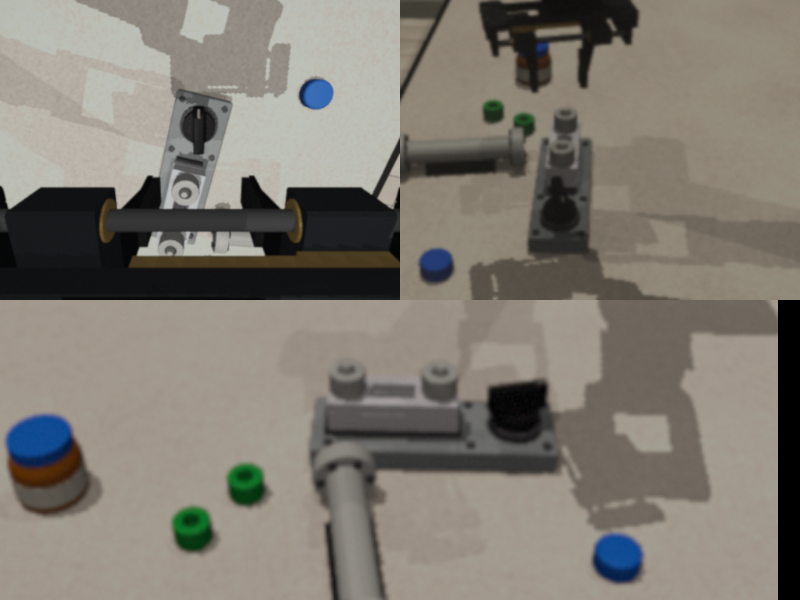

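The knob bar has turned to about 1.33 rad and stayed there: it is upright in the wrist view at (199,130), in line with the gripper's yaw. The stack and both sleeves are seated, the bystanders are undisturbed, and the gripper is clear.

```bash
python3 -c "
from rig import robot
print(robot.hand_in())"
```

```text
the job is handed in; nothing more can be done
None
```

The job is handed in at about 63 s: three plates are stacked flush on the seat, a sleeve is down on each pin, the knob is turned past its detent and holding at about 1.33 rad, and the jar, column and cap are undisturbed; the hand-in returned no verdict.

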